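# Hang a lipped parts bin on a louvred bench rack and slide it home under its keeper clip

## Task

Hang the small parts bin that stands on the bench on the upper louvre rail of the rack: hook its lip over the rail in the right half, clear of the keeper clip, let it seat fully, then slide it left along the rail, under the clip's tongue, until its side is snug against the clip's stop plate, and let go. Go by feel and gently: do not force the bin against the rack, do not shove the clip along the rail, spill nothing from the bin and leave the other things on the bench alone.

Things in the scene. Friction and masses are not known exactly. Their poses are not given: they have to be found in the camera images.
- bin_mid (a point): Dark bin on the bench (mm): tub 115 deep (x) x 62 wide (y) x 56 high, scooped front at -x. Point: tub's centre; x to its back, z up. Grip across the 62 sides, full height from x -24 to the back. Lip at the back's top reaches x +65.5; its edge, 2.5 thick, turns down to z +15; slot between back wall and edge 5.5 wide, roof at z +25. A foot low on the back reaches +66.5. Weight to 0.26 kg.
- rail_mid (a point): Upper louvre rail of the rack, 304 mm long. Point: on the panel's face, mid-width, level with the rail's top edge; x into the panel, y left along the rail, z up. Blade upright, 2 mm thick, 12 high, its back 5 mm off the panel: the bin's turned-down edge drops in between. Panel ends at z +17. Seated, bin_mid is at z -25, x -66.5 to -68; let go, it leans forward about 0.03 rad.
- rack: Grey steel rack, bolted down, 320 mm wide; origin under mid-panel on the bench, axes as rail_mid. Bins of its lower row: rims 97 mm under the rail's edge, fronts 126 mm before the panel. Keeper clip in the rail's left half, place NOT reported: its stop plate faces right at rail_mid y +70 to +130 mm; a tongue from it reaches 23 mm right, 4 mm above a seated lip. Its thumbscrew slips at about 14 N.
- end_cap_1: White moulded rail end cap, 22 x 30 x 18 mm, lying loose in the bin; point: centre of its underside.
- end_cap_2: White moulded rail end cap, 22 x 30 x 18 mm, lying loose in the bin; point: centre of its underside.
- end_cap_3: White moulded rail end cap, 22 x 30 x 18 mm, lying loose in the bin; point: centre of its underside.
- screw_box: Bystander: brown carton, 44 x 58 x 43 mm, on the bench left of the rack; centre of its underside.
- masking_tape: Bystander: roll of masking tape lying flat, 88 mm across, 24 high; centre of its underside.
- screw_jar: Bystander: jar of screws, 64 mm across, 80 mm high; centre of its underside.
Not all that is in view belongs to the job. Of the things that look like the part that bears bin_mid, the larger one is meant.

How it is judged:
On the way, in this order (a step that is already met when the one before it is completed fails the run):
1. the bin sits on the right half of the upper rail, seated with its lip behind the blade (z of bin_mid in the frame of rail_mid between -0.031 and -0.0215 m and x of bin_mid in the frame of rail_mid between -0.0715 and -0.0625 m and y of bin_mid in the frame of rail_mid between -0.14 and 0.14 m and angle between bin_mid's own z axis and vertical below 0.15 rad and y of bin_mid in the frame of rail_mid below 0.01 m and contact force between bin and rack above 0.3 N), for 0.2 s.
2. the bin has been slid along the rail against the clip's stop plate (z of bin_mid in the frame of rail_mid between -0.031 and -0.0215 m and x of bin_mid in the frame of rail_mid between -0.0715 and -0.0625 m and y of bin_mid in the frame of rail_mid between -0.14 and 0.14 m and angle between bin_mid's own z axis and vertical below 0.15 rad and y of clip_stop_plate in the frame of bin_mid below 0.0345 m), for 0.1 s.
At the end, for the whole second after the job is handed in: The bin hangs seated on the upper rail (lip behind the blade, tilted less than 0.15 rad, square to the rack within 0.08 rad), under the clip's tongue with less than 2 mm between its side and the stop plate, at rest and released, with the three end caps still in it (all of step 2 and angle between the y axis of bin_mid and the y axis of rail_mid, either way round below 0.08 rad and linear speed of bin below 0.01 m/s and angular speed of bin below 0.1 rad/s and horizontal distance between each of end_cap_1, end_cap_2, end_cap_3 and bin_mid below 0.06 m and z of end_cap_1 in the frame of bin_mid between -0.03 and 0.025 m and z of end_cap_2 in the frame of bin_mid between -0.03 and 0.025 m and z of end_cap_3 in the frame of bin_mid between -0.03 and 0.025 m); the robot touches nothing.
It fails at once if the held bin is forced against the rack or the clip (over 25 N) (contact force between bin and rack above 25 N and contact force between the fingers and bin above 5 N).
It fails at once if the clip is shoved along the rail by more than 3 mm (distance of clip_stop_plate from where it was at the start of the episode above 0.003 m).
It fails at once if the screw box is moved by more than 20 mm (distance of screw_box from where it was at the start of the episode above 0.02 m).
It fails at once if the masking tape is moved by more than 20 mm (distance of masking_tape from where it was at the start of the episode above 0.02 m).
It fails at once if the screw jar is moved by more than 20 mm (distance of screw_jar from where it was at the start of the episode above 0.02 m).
It also fails if it takes over 56 s, if anything falls off the work surface, if the arm or the gripper's body presses on something with over 40 N, if the wrist force passes 120 N, or if a joint passes its speed limit or range.

## Robot

A 7-joint arm with a two-finger parallel gripper is mounted at the origin on a cart in front of the work surface, level with it; the furniture and walls round the work are solid. World frame = base frame: x ahead of the robot, y to its left, z up, the work surface at z = 0. Lengths are in m, angles in rad, forces in N, time in s.
With the tool pointing down it reaches from about 0.35 to 0.9 m from the base axis. Payload 8.1 kg.
Tool frame: the origin (TCP) lies on the centre line of the jaws, within the pads' length; the fingertips stand 19 mm ahead of it and the grasp point (between the pads) is the TCP (arm.tip_reach is the distance from the TCP to the fingertips, in m); z points along the fingers, y is the line along which they close (so a half turn about z gives the same grasp; the last joint's range is limited). The gripper opens to 92 mm and grips with 3 to 60 N. Pads are 19 mm wide; open, the fingers measure 130 mm over their backs; the gripper's body (75 mm by 190 mm) begins 47 mm behind the grasp point.
Start: joints at [1.109, 0.434, 0.025, 1.573, -0.012, 1.134, -0.075], TCP at [0.219, -0.585, 0.246] pointing down, gripper open.
Joint ranges: [-2.62, 2.62], [-0.44, 2.09], [-1.27, 1.32], [0.08, 2.57], [-1.32, 4.46], [0.12, 2], [-2.74, 2.74]. Speed limits (rad/s): [2.22, 2.22, 3.01, 3.01, 3.14, 3.14, 3.14].

## Interface

Orientations are given as a rotation vector (axis times angle).
In Python, from cell import arm gives the robot as it stands.
- The arm moves only by the tool arm_command, never from a script. Its argument "targets" is a list that holds one entry, the list of rows, each a list of 6 numbers: the shift along the tool's x, y, z in m, then the turn, a rotation vector about the tool's x, y, z in rad. A call has 1 to 10 rows; each row shifts and turns the commanded pose from where the row before left it, along the tool's axes as they then stand; what a row does not reach is not made up. A row lasts 1/8 s, in which the tool goes at most 62.5 mm and 10.7 degrees, less where a joint would pass 70% of its speed; a pose out of reach is approached as far as the arm can. A call with a gripper value outside its range is refused whole. "jaw" is the finger opening in m, from 0 to 0.0918, set as the call begins (left out, the last holds). The fingers move at their own pace and stop on an object; "newtons" is the grip in N (left out, the last holds). Time passes only in rows, so rows that do not move let the fingers close. It gives the time, the measured TCP pose, the force, the opening and the grip force at its end, in the units of the state.
- arm.observe(): the state, without advancing time (a new reading comes with each control period).
- arm.get_image(name): name is "scene" or "top"; returns a dict with "pixels" (420x560x3 uint8, red, green, blue), "z_map" (420x560 float32, m along the optical axis (not along the pixel's ray), 0 where there is no reading), "fx", "fy", "cx", "cy" (pixels), "dist" ([k1, k2, p1, p2, k3] as OpenCV has them; the pictures are not rectified), "xyz" and "rotation" of the camera in the world. Camera axes: x right, y down, z forward; pixel columns grow to the right and rows downward; lengths in m; the calibration is good to about 2 mm. A picture is of the moment at which its call begins.
- arm.sign_off(): hands the job in; it is judged then, once.
The state is a dict: "clock": time; "joints": joint angles; "dq": joint speeds; "joint_efforts": joint torques, N m; "position": TCP position; "ee_rot": TCP orientation; "force": force on the tool from outside, world axes, zero at the start; "ft_torque": the same for the moment, N m; "width": opening from 0.0 (shut) to 1.0 (fully open); "gripper_force": force on a finger pad.
Only numpy, scipy, OpenCV 4.12 (cv2) and the standard library are available. Lean on these libraries where they do the work, as an engineer would, in place of code of your own. Each camera call takes 0.05 s, during which the arm holds its last target. There are 200 camera calls.

## Working session

There is one attempt and no reset: what is moved stays moved. The work goes in short steps, Python scripts to look and compute and a tool call to move; the robot and the scene stay as the last step left them, time stands still between calls to the robot, and variables do not carry over. Pictures are saved under pics/ and viewed, at most 10 in all, crops included, and the job is handed in when it is done.

Besides the shell and the picture viewer there is one more tool, called after "Emit:" as name([rows], argument=value, ...), one row to a line, values as JSON. arm_command: Moves the arm, as the interface text tells. Its arguments: {"type":"object","properties":{"targets":{"type":"array","items":{"type":"array","items":{"type":"array","items":{"type":"number"}}}},"jaw":{"type":"number"},"newtons":{"type":"number"}},"required":["targets"]}

```bash
ls; mkdir -p pics; cat > h.py <<'E'
import numpy as np, cv2
from cell import arm
from scipy.spatial.transform import Rotation as R
def cloud(im):
    h,w=im["z_map"].shape
    K=np.array([[im["fx"],0,im["cx"]],[0,im["fy"],im["cy"]],[0,0,1.]])
    u,v=np.meshgrid(np.arange(w),np.arange(h))
    p=cv2.undistortPoints(np.stack([u,v],-1).reshape(-1,1,2).astype(np.float64),K,np.array(im["dist"],float)).reshape(h,w,2)
    z=im["z_map"]
    P=np.dstack([p[...,0]*z,p[...,1]*z,z])
    M=np.array(im["rotation"],float)
    if M.shape!=(3,3): M=R.from_rotvec(M).as_matrix()
    W=P@M.T+np.array(im["xyz"])
    W[z<=0]=np.nan
    return W
def grab(n,tag):
    im=arm.get_image(n); cv2.imwrite(f"pics/{tag}.png",im["pixels"][...,::-1]); W=cloud(im); np.save(f"{tag}.npy",W); return im,W
E
python3 - <<'E'
from h import *
for n in("scene","top"):
    im,W=grab(n,n+"0"); print(n,im["xyz"],im["rotation"],im["fx"])
s=arm.observe(); print(s)
E
```

```text
pics
scene [0.12373673 0.83498308 0.61479424] [-0.56765858  2.44213    -1.46899604] 432.4647925509114
top [ 0.31802292 -0.02446119  1.30060418] [-2.1428935   2.12599336 -0.16546078] 527.4376152109988
{'clock': 0.1, 'joints': array([ 1.10942171,  0.43517224,  0.0250173 ,  1.57400503, -0.0116085 ,
        1.1339495 , -0.07511868]), 'dq': array([-3.69710525e-05, -1.05002156e-03,  1.97905342e-04, -1.89855522e-03,
        2.01495252e-04,  2.43720978e-03, -5.83028698e-04]), 'joint_efforts': array([ 4.42917182e-03, -6.69120598e+01,  9.88923535e-01, -3.15147865e+01,
       -6.03231881e-02,  3.73354100e-02,  1.02445902e-04]), 'position': array([ 0.21924168, -0.58484207,  0.24501256]), 'ee_rot': array([-3.08990314e+00, -5.60103020e-01,  6.00502148e-04]), 'force': array([-0.3964802 ,  0.54109779, -0.48808842]), 'ft_torque': array([0.01954231, 0.05227333, 0.00426004]), 'gripper_force': 0.0, 'width': 1.0001244096642083}
```

View pics/scene0.png

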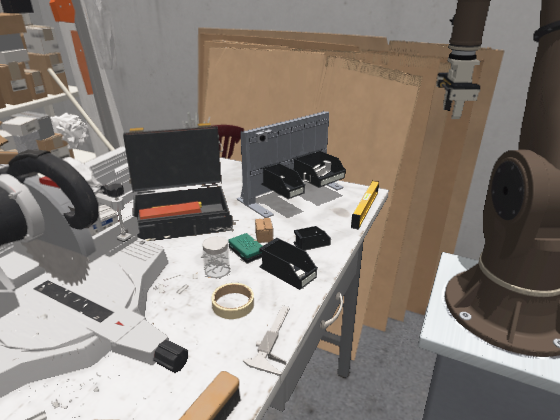

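View pics/top0.png

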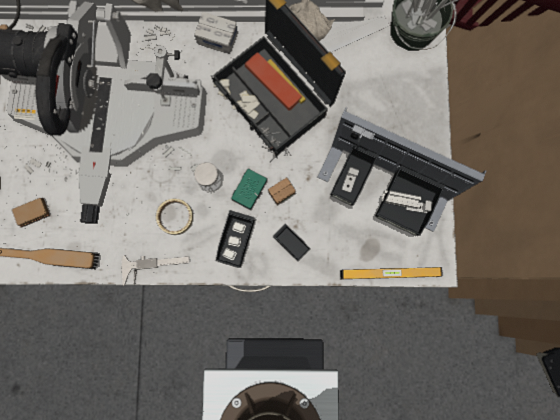

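The scene view shows the large bin at (288,262), a small decoy bin at (312,237) and the rack at (290,160). In the top view the bin with its three caps is at (236,239) and the rack runs from (340,115) to (483,180).

```bash
python3 - <<'E'
from h import *
T=np.load("top0.npy");S=np.load("scene0.npy")
for p in[(236,239),(292,241),(345,112),(480,178),(360,130),(206,177),(175,216),(282,190)]: print(p,T[p[1],p[0]].round(3))
# bin
def reg(W,x0,x1,y0,y1,z0,z1):
    P=W.reshape(-1,3); return P[(P[:,0]>x0)&(P[:,0]<x1)&(P[:,1]>y0)&(P[:,1]<y1)&(P[:,2]>z0)&(P[:,2]<z1)]
c=T[239,236]
for W,n in((T,'T'),(S,'S')):
    P=reg(W,c[0]-.09,c[0]+.09,c[1]-.07,c[1]+.07,.045,.075)
    print(n,len(P), np.percentile(P[:,2],[5,50,95]).round(4), cv2.minAreaRect((P[:,:2]*1000).astype(np.float32)))
# rack panel top
P=reg(T,.4,.9,-.6,0,.15,.4)
print(len(P),np.percentile(P[:,2],[1,25,50,75,99]))
a=cv2.imread("pics/top0.png")[95:245,310:500]; b=cv2.imread("pics/scene0.png")[105:225,230:370]
cv2.imwrite("pics/c1.png",np.vstack([cv2.resize(a,(440,347),interpolation=3),cv2.resize(b,(440,250),interpolation=3)]))
E
```

```text
(236, 239) [0.46  0.087 0.019]
(292, 241) [ 0.457 -0.05   0.004]
(345, 112) [ 0.707 -0.156  0.233]
(480, 178) [ 0.566 -0.431  0.233]
(360, 130) [ 0.671 -0.189  0.223]
(206, 177) [0.6   0.156 0.081]
(175, 216) [ 0.519  0.243 -0.003]
(282, 190) [ 0.578 -0.024  0.043]
T 266 [0.0473 0.0548 0.0591] ((468.99993896484375, 85.55200958251953), (62.83708190917969, 102.38365936279297), 74.2422866821289)
S 363 [0.0458 0.0515 0.0549] ((469.2563171386719, 86.5181884765625), (66.48701477050781, 102.41194152832031), 73.47103881835938)
4141 [0.1516763  0.18470785 0.22140871 0.23136884 0.24687094]
```

View pics/c1.png

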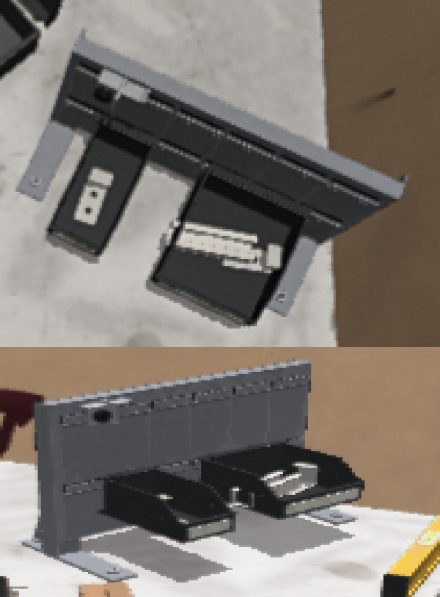

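The crop shows the clip at the left of the upper rail, at crop pixel (120,85), and two bins in the lower row. Next I fit the bin and rack frames.

```bash
python3 - <<'E'
from h import *
T=np.load("top0.npy").reshape(-1,3);S=np.load("scene0.npy").reshape(-1,3)
def box(W,x0,x1,y0,y1,z0,z1): return W[(W[:,0]>x0)&(W[:,0]<x1)&(W[:,1]>y0)&(W[:,1]<y1)&(W[:,2]>z0)&(W[:,2]<z1)]
for W,n in((T,'T'),(S,'S')):
    P=box(W,.37,.56,.02,.155,.044,.064)
    (c,sz,a)=cv2.minAreaRect((P[:,:2]*1000).astype(np.float32)); yaw=np.radians(a-90); ax=np.array([np.cos(yaw),np.sin(yaw)]); ay=np.array([-ax[1],ax[0]])
    u=P[:,:2]@ax; v=P[:,:2]@ay
    back=np.percentile(u,99); mid=(np.percentile(v,1)+np.percentile(v,99))/2
    print(n,"bin yaw",yaw,"back",back,u.max(),"v",v.min(),v.max(),"est mid",(ax*(u.max()-.0655)+ay*mid).round(4))
# rack: panel front plane
for W,n in((T,'T'),(S,'S')):
    P=box(W,.5,.8,-.5,-.1,.1,.25)
    yaw=-np.radians(27.2)
    for k in range(6):
        ax=np.array([np.cos(yaw),np.sin(yaw)]); ay=np.array([-ax[1],ax[0]])
        u=P[:,:2]@ax; v=P[:,:2]@ay
        h=(P[:,2]>.13)&(P[:,2]<.195)
        d=np.median(u[h]) if k==0 else d
        s=h&(abs(u-d)<(.006 if k<3 else .003))
        f=np.polyfit(v[s],u[s],1); d=np.median(u[s]); yaw-=np.arctan(f[0])
    s=h&(abs(u-d)<.003)
    pv=v[abs(u-d)<.012]
    print(n,"rack yaw",yaw,"d",d,s.sum(),u[s].std(),"v range",np.percentile(pv,[.3,99.7]), "top z",np.percentile(P[:,2],[97,99,99.9]))
    vm=(np.percentile(pv,.3)+np.percentile(pv,99.7))/2
    L=np.c_[u-d,v-vm,P[:,2]]
    # profile: heights of x-bins
    Q=L[(abs(L[:,1])<.05)]
    for x in np.arange(-.02,.012,.002):
        q=Q[(Q[:,0]>=x)&(Q[:,0]<x+.002),2]
        if len(q): print("  x",x.round(3),len(q),np.histogram(q,np.arange(.1,.25,.01))[0])
    C=L[(L[:,0]<-.011)&(L[:,2]>.19)]
    print("clip",len(C),C.min(0).round(4) if len(C) else '',C.max(0).round(4) if len(C) else '')
E
```

```text
T bin yaw -0.2750239799822104 back 0.47892025759334705 0.4793327131751812 v 0.1782846141258767 0.24112169034741687 est mid [0.4552 0.0895]
S bin yaw -0.2884847945539614 back 0.4747920497496762 0.4764563577568977 v 0.1832028057028647 0.24968982081551958 est mid [0.4557 0.091 ]
T rack yaw -0.445982110648309 d 0.6926035962086122 1099 0.0007725591657195127 v range [-0.15035459  0.1666019 ] top z [0.2339433  0.23519294 0.24200241]
  x -0.02 1 [0 1 0 0 0 0 0 0 0 0 0 0 0 0]
  x -0.018 1 [0 1 0 0 0 0 0 0 0 0 0 0 0 0]
  x -0.016 12 [4 7 1 0 0 0 0 0 0 0 0 0 0 0]
  x -0.014 43 [17 23  3  0  0  0  0  0  0  0  0  0  0  0]
  x -0.012 17 [ 0 13  4  0  0  0  0  0  0  0  0  0  0  0]
  x -0.01 25 [ 2 14  3  0  0  0  0  0  0  0  2  4  0  0]
  x -0.008 144 [19 34  3  0  0  0  0  0  0  0 44 44  0  0]
  x -0.006 50 [ 3 18  2  0  0  0  0  0  0  1 10 16  0  0]
  x -0.004 16 [ 1 13  0  0  0  1  0  0  0  0  0  0  0  1]
  x -0.002 400 [13 34 33 30 28 33 28 36 19  3 43 44 39 17]
  x -0.0 413 [15 32 33 34 35 34 37 33  6  9 22 43 39 41]
  x 0.002 45 [ 0  0  0  2  0  0  0  1  0  0  0  0  6 36]
  x 0.004 51 [ 0  0 
[... 587 characters left out ...]
 0 0 0 0 0 0 0 0 0 0]
  x -0.012 16 [7 5 0 0 0 0 0 0 0 0 3 1 0 0]
  x -0.01 34 [ 4  8  0  0  0  0  0  0  0  1 15  6  0  0]
  x -0.008 57 [ 8  4  0  0  0  1  0  0  0  3 33  8  0  0]
  x -0.006 85 [12 15  4  3  5  2  2  3  0  7 21 11  0  0]
  x -0.004 122 [ 0 11  8 11 11 12 10  9 15 13  3 11  7  1]
  x -0.002 287 [ 3 22 25 23 29 20 31 33 29 15  3 25 28  1]
  x -0.0 296 [ 1 20 24 21 22 27 26 24 27 20  2 42 37  3]
  x 0.002 124 [ 2  8 15 14 12 12 13  7 10  4  1  6 17  3]
  x 0.004 20 [0 0 2 2 1 3 1 3 2 0 1 1 1 3]
  x 0.006 6 [0 0 0 0 0 0 0 0 0 0 0 0 5 1]
  x 0.008 7 [0 0 0 0 0 0 0 0 0 0 0 0 5 2]
  x 0.01 10 [0 0 0 0 0 0 0 0 0 0 0 0 6 4]
clip 86 [-0.0274 -0.0427  0.1969] [-0.0112  0.1316  0.2278]
```

Emit:
arm_command([
  [[0.038,-0.046,0,0,0,0],[0.038,-0.046,0,0,0,0],[0.038,-0.046,0,0,0,0],[0.038,-0.046,0,0,0,0],[0.038,-0.046,0,0,0,0],[0.038,-0.046,0,0,0,0],[0.038,-0.046,0,0,0,0],[0.038,-0.046,0,0,0,0],[0.038,-0.046,0,0,0,0],[0.038,-0.046,0,0,0,0]],
], jaw=0.0918)

```text
clock: 1.35
position: [0.4139, -0.0193, 0.2458]
ee_rot: [3.091, 0.56, 0.0]
force: [0.8, -0.2, -0.8]
width: 0.999
gripper_force: 0.0
```

Emit:
arm_command([
  [[0.038,-0.046,0,0,0,0],[0.038,-0.046,0,0,0,0],[0,0,0,0,0,0.16],[0,0,0,0,0,0.16],[0,0,0,0,0,0.16],[0,0,0,0,0,0.16],[0,0,0.04,0,0,0],[0,0,0.04,0,0,0],[0,0,0,0,0,0]],
])

```text
clock: 2.48
position: [0.4505, 0.0911, 0.1636]
ee_rot: [3.109, -0.44, -0.009]
force: [0.2, 0.5, 0.2]
width: 1.003
gripper_force: 0.0
```

```bash
cat >> h.py <<'E'
def pose():
    s=arm.observe(); r=R.from_rotvec(s["ee_rot"]).as_matrix(); return s,np.array(s["position"]),r
def delta(p,yaw):
    s,q,r=pose(); d=r.T@(np.array(p)-q)
    t=np.arctan2(r[1,0],r[0,0]); print("clock",s["clock"],"pos",q.round(4),"yaw",t.round(4),"down",r[:,2].round(4),"F",s["force"].round(2),"grip",s["gripper_force"],"w",s["width"],"\n shift",d.round(4),"turnz",round(t-yaw,4))
E
python3 - <<'E'
from h import *
delta([.451,.0915,.038],-.28)
im,W=grab("scene","s1")
cv2.imwrite("pics/s1c.png",cv2.resize(im["pixels"][170:310,200:380,::-1],(720,560),interpolation=3))
W=W.reshape(-1,3)
P=W[(W[:,0]>.37)&(W[:,0]<.56)&(W[:,1]>.02)&(W[:,1]<.155)&(W[:,2]>.044)&(W[:,2]<.064)]
print(cv2.minAreaRect((P[:,:2]*1000).astype(np.float32)))
E
```

```text
clock 2.475 pos [0.4505 0.0911 0.1636] yaw -0.281 down [-0.0058 -0.0013 -1.    ] F [0.25 0.47 0.24] grip 0.0 w 1.0034668174327726 
 shift [ 0.001  -0.0009  0.1256] turnz -0.001
((468.87847900390625, 86.90707397460938), (66.26422119140625, 102.15618896484375), 73.82201385498047)
```

View pics/s1c.png

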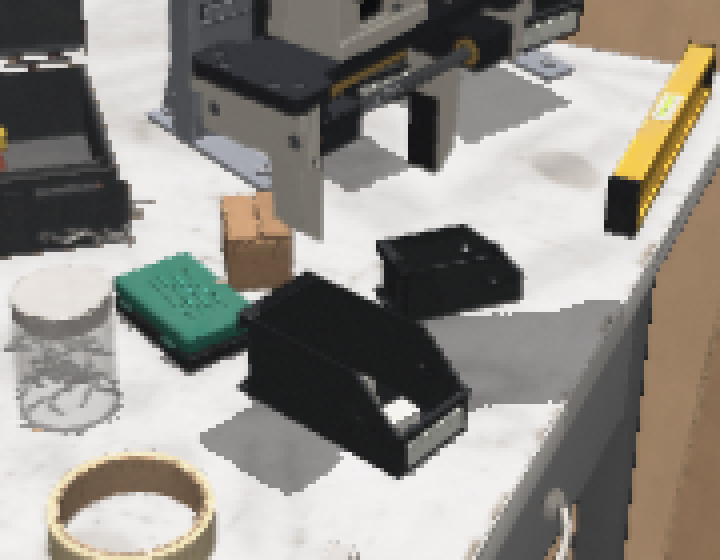

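The close view shows the scooped front facing the robot, at crop (430,430), and clear floor on both sides of the bin for the fingers. I descend.

Emit:
arm_command([
  [[0.001,-0.001,0.03,0,0,0],[0,0,0.03,0,0,0],[0,0,0.03,0,0,0],[0,0,0.02,0,0,0],[0,0,0.015,0,0,0],[0,0,0,0,0,0]],
])

```text
clock: 3.28
position: [0.4542, 0.0925, 0.0409]
ee_rot: [3.11, -0.44, 0.0]
force: [-0.7, 0.6, -0.7]
width: 1.001
gripper_force: 0.0
```

Emit:
arm_command([
  [[0,0,0,0,0,0],[0,0,0,0,0,0],[0,0,0,0,0,0],[0,0,0,0,0,0],[0,0,0,0,0,0],[0,0,0,0,0,0],[0,0,0,0,0,0],[0,0,0,0,0,0]],
], jaw=0.04, newtons=25)

```text
clock: 4.28
position: [0.454, 0.0921, 0.0411]
ee_rot: [3.11, -0.441, 0.001]
force: [-1.5, -1.5, 6.3]
width: 0.673
gripper_force: 25.0
```

Emit:
arm_command([
  [[0,0,-0.01,0,0,0],[0,0,-0.02,0,0,0],[0,0,-0.03,0,0,0],[0,0,-0.04,0,0,0],[0,0,-0.04,0,0,0],[0,0,-0.04,0,0,0],[0,0,-0.03,0,0,0],[0,0,-0.015,0,0,0],[0,0,-0.005,0,0,0],[0,0,0,0,0,0]],
])

```text
clock: 5.52
position: [0.4535, 0.0923, 0.27]
ee_rot: [3.11, -0.44, -0.002]
force: [0.8, -0.2, -1.4]
width: 0.669
gripper_force: 25.0
```

Emit:
arm_command([
  [[0,0,0,0,0,0.04],[0,0,0,0,0,0.05],[0,0,0,0,0,0.05],[0,0,0,0,0,0.024],[0,0,0,0,0,0],[0,0,0,0,0,0]],
])

```text
clock: 6.28
position: [0.4537, 0.0924, 0.2704]
ee_rot: [3.064, -0.693, -0.001]
force: [0.2, 0.1, -2.1]
width: 0.676
gripper_force: 25.0
```

```bash
python3 - <<'E'
from h import *
delta([.5213,-.2786,.27],-.445)
E
```

```text
clock 6.275 pos [0.4537 0.0924 0.2704] yaw -0.4446 down [-6.e-04 -1.e-04 -1.e+00] F [ 0.23  0.06 -2.11] grip 24.99796360731125 w 0.6762726410844383 
 shift [0.2205 0.3059 0.0004] turnz 0.0004
```

Emit:
arm_command([
  [[0.01,0.016,0,0,0,0],[0.02,0.03,0,0,0,0],[0.03,0.04,0,0,0,0],[0.034,0.044,0,0,0,0],[0.034,0.044,0,0,0,0],[0.034,0.044,0,0,0,0],[0.03,0.042,0,0,0,0],[0.018,0.03,0,0,0,0],[0.01,0.016,0,0,0,0],[0,0,0,0,0,0]],
])

```text
clock: 7.52
position: [0.5205, -0.279, 0.2704]
ee_rot: [-3.063, 0.696, 0.001]
force: [0.8, 0.8, -2.1]
width: 0.676
gripper_force: 25.0
```

```bash
python3 - <<'E'
from h import *
delta([.5213,-.2786,.27],-.445)
ax=np.array([.9026,-.4305]); ay=np.array([.4305,.9026]); o=np.array([.6285,-.2909])
for n in("top","scene"):
    im,W=grab(n,n+"2"); P=W.reshape(-1,3)
    L=np.c_[(P[:,:2]-o)@ax,(P[:,:2]-o)@ay,P[:,2]]
    s=(abs(L[:,1]+.035)<.06)&(L[:,0]<-.015)&(L[:,0]>-.2)&(L[:,2]>.2)&(L[:,2]<.29); Q=L[s]
    q=Q[Q[:,2]>.21]
    print(n,len(Q),Q.min(0).round(3),Q.max(0).round(3))
    for x in np.arange(-.06,-.02,.004):
        a=Q[(Q[:,0]>=x)&(Q[:,0]<x+.004)]
        if len(a): print("  ",x.round(3),len(a),a.min(0).round(3),a.max(0).round(3))
    r=(slice(90,250),slice(300,500)) if n=="top" else (slice(80,230),slice(220,420))
    cv2.imwrite(f"pics/{n}2c.png",cv2.resize(im["pixels"][r][...,::-1],None,fx=3.5,fy=3.5,interpolation=3))
E
```

```text
clock 7.525 pos [ 0.5205 -0.279   0.2704] yaw -0.4466 down [-5.e-04  2.e-04 -1.e+00] F [ 0.78  0.81 -2.09] grip 24.997912645339966 w 0.6756505056213077 
 shift [ 0.0006 -0.0008  0.0004] turnz -0.0016
top 865 [-0.161 -0.067  0.224] [-0.095 -0.004  0.288]
scene 1075 [-0.165 -0.083  0.227] [-0.035  0.018  0.29 ]
   -0.06 26 [-0.06  -0.065  0.235] [-0.056  0.     0.283]
   -0.056 26 [-0.056 -0.065  0.229] [-0.052 -0.001  0.282]
   -0.052 17 [-0.051 -0.013  0.231] [-0.048 -0.001  0.283]
   -0.048 18 [-0.048 -0.024  0.23 ] [-0.044 -0.002  0.283]
   -0.044 10 [-0.044 -0.028  0.229] [-0.04  -0.002  0.283]
   -0.04 7 [-0.04  -0.026  0.231] [-0.038 -0.002  0.283]
   -0.036 2 [-0.036 -0.011  0.227] [-0.035 -0.005  0.275]
```

View pics/scene2c.png

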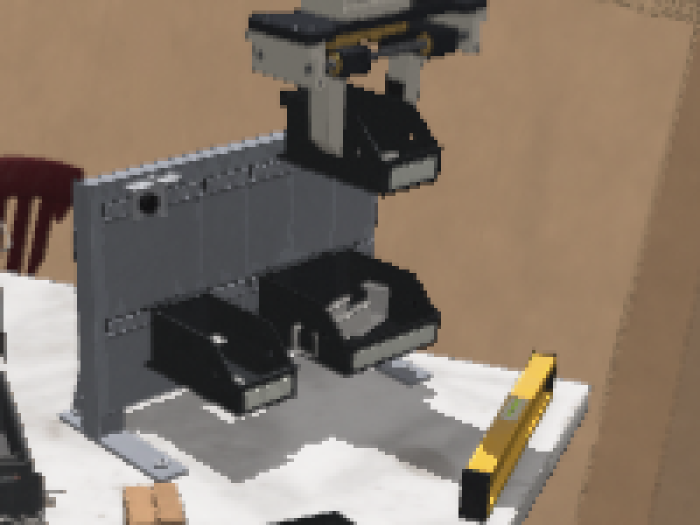

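The bin hangs level, with its lip toward the panel. I lower it to just above rail height and then approach.

Emit:
arm_command([
  [[0,0,0.01,0,0,0],[0,0,0.015,0,0,0],[0,0,0.015,0,0,0],[0,0,0.01,0,0,0],[0.005,0,0,0,0,0],[0.008,0,0,0,0,0],[0.008,0,0,0,0,0],[0.005,0,0,0,0,0],[0,0,0,0,0,0],[0,0,0,0,0,0]],
])

```text
clock: 8.88
position: [0.5439, -0.2896, 0.2207]
ee_rot: [3.064, -0.694, -0.0]
force: [-0.3, 0.1, -2.8]
width: 0.67
gripper_force: 25.0
```

```bash
cat >> h.py <<'E'
def rail():
    s,q,r=pose(); ax=np.array([.9026,-.4305]); ay=np.array([.4305,.9026]); o=np.array([.6285,-.2909]); d=q[:2]-o; f=s["force"]
    print("t",s["clock"],"rail xyz",np.r_[d@ax,d@ay,q[2]-.2145].round(4),"F rail",np.round([f[:2]@ax,f[:2]@ay,f[2]],2),"yaw",np.arctan2(r[1,0],r[0,0]).round(4),"tau",s["ft_torque"].round(2))
E
python3 -c "
from h import *
rail()"
```

```text
t 8.875 rail xyz [-0.0769 -0.0353  0.0062] F rail [-0.32 -0.06 -2.75] yaw -0.4453 tau [ 0.13  0.03 -0.01]
```

Emit:
arm_command([
  [[0.003,0,0,0,0,0],[0.002,0,0,0,0,0],[0.001,0,0,0,0,0],[0,0,0,0,0,0]],
])

```text
clock: 9.38
position: [0.5496, -0.2923, 0.2207]
ee_rot: [-3.064, 0.694, -0.0]
force: [1.2, 0.2, -2.1]
width: 0.669
gripper_force: 25.0
```

Emit:
arm_command([
  [[0.001,0,0,0,0,0],[0,0,0,0,0,0],[0,0,0,0,0,0]],
])

```text
clock: 9.75
position: [0.5504, -0.2927, 0.2207]
ee_rot: [3.064, -0.694, -0.0]
force: [-0.3, -0.5, -1.7]
width: 0.671
gripper_force: 25.0
```

Emit:
arm_command([
  [[0.001,0,0,0,0,0],[0,0,0,0,0,0],[0,0,0,0,0,0]],
])

```text
clock: 10.12
position: [0.5513, -0.2931, 0.2207]
ee_rot: [3.064, -0.694, -0.0]
force: [0.7, -0.7, -1.5]
width: 0.673
gripper_force: 25.0
```

Emit:
arm_command([
  [[0.001,0,0,0,0,0],[0,0,0,0,0,0],[0,0,0,0,0,0]],
])

```text
clock: 10.5
position: [0.552, -0.2936, 0.2207]
ee_rot: [3.064, -0.694, -0.001]
force: [-0.7, 0.6, -1.1]
width: 0.672
gripper_force: 25.0
```

Emit:
arm_command([
  [[0.001,0,0,0,0,0],[0,0,0,0,0,0],[0,0,0,0,0,0]],
])

```text
clock: 10.88
position: [0.5522, -0.2936, 0.2205]
ee_rot: [-3.064, 0.693, 0.003]
force: [-4.8, 2.2, 0.5]
width: 0.672
gripper_force: 25.0
```

Contact at about 5 N, which is the foot on the panel. I back off 1.4 mm to centre the lip in its 1.5 mm window and then lower.

Emit:
arm_command([
  [[-0.0014,0,0,0,0,0],[0,0,0,0,0,0],[0,0,0.003,0,0,0],[0,0,0.002,0,0,0],[0,0,0,0,0,0]],
])

```text
clock: 11.5
position: [0.5519, -0.2935, 0.2154]
ee_rot: [3.064, -0.694, 0.0]
force: [0.8, -0.6, -0.7]
width: 0.677
gripper_force: 25.0
```

Emit:
arm_command([
  [[0,0,0.001,0,0,0],[0,0,0.001,0,0,0],[0,0,0,0,0,0],[0,0,0,0,0,0]],
])

```text
clock: 12.0
position: [0.5519, -0.2934, 0.2138]
ee_rot: [3.064, -0.694, 0.0]
force: [-0.7, -0.1, -2.2]
width: 0.674
gripper_force: 25.0
```

Emit:
arm_command([
  [[0,0,0.001,0,0,0],[0,0,0.001,0,0,0],[0,0,0,0,0,0],[0,0,0,0,0,0]],
])

```text
clock: 12.5
position: [0.5518, -0.2934, 0.2117]
ee_rot: [3.064, -0.694, -0.0]
force: [0.9, 0.0, -2.2]
width: 0.673
gripper_force: 25.0
```

Emit:
arm_command([
  [[-0.0002,0,0.001,0,0,0],[0,0,0,0,0,0],[0,0,0,0,0,0]],
])

```text
clock: 12.88
position: [0.5517, -0.2933, 0.2107]
ee_rot: [3.064, -0.694, -0.0]
force: [-0.2, -0.2, -1.8]
width: 0.676
gripper_force: 25.0
```

Emit:
arm_command([
  [[0,0,0.001,0,0,0],[0,0,0,0,0,0],[0,0,0,0,0,0]],
])

```text
clock: 13.25
position: [0.5517, -0.2933, 0.2097]
ee_rot: [3.064, -0.694, 0.0]
force: [0.5, 0.1, -2.6]
width: 0.67
gripper_force: 25.0
```

Emit:
arm_command([
  [[0,0,0.001,0,0,0],[0,0,0,0,0,0],[0,0,0,0,0,0]],
])

```text
clock: 13.62
position: [0.5517, -0.2933, 0.2087]
ee_rot: [3.064, -0.694, -0.0]
force: [0.8, 0.9, -2.3]
width: 0.673
gripper_force: 25.0
```

Emit:
arm_command([
  [[0,0,0.001,0,0,0],[0,0,0,0,0,0],[0,0,0,0,0,0]],
])

```text
clock: 14.0
position: [0.5517, -0.2933, 0.2077]
ee_rot: [3.064, -0.694, -0.0]
force: [0.2, -0.4, -2.2]
width: 0.674
gripper_force: 25.0
```

Emit:
arm_command([
  [[0,0,0.001,0,0,0],[0,0,0.001,0,0,0],[0,0,0,0,0,0],[0,0,0,0,0,0]],
])

```text
clock: 14.5
position: [0.5517, -0.2933, 0.2057]
ee_rot: [3.064, -0.694, 0.0]
force: [0.6, -0.3, -1.9]
width: 0.674
gripper_force: 25.0
```

Emit:
arm_command([
  [[0,0,0.001,0,0,0],[0,0,0,0,0,0],[0,0,0,0,0,0]],
])

```text
clock: 14.88
position: [0.5516, -0.2933, 0.2047]
ee_rot: [3.064, -0.694, -0.0]
force: [0.0, -0.2, -2.0]
width: 0.676
gripper_force: 25.0
```

Emit:
arm_command([
  [[0,0,0.001,0,0,0],[0,0,0,0,0,0],[0,0,0,0,0,0]],
])

```text
clock: 15.25
position: [0.5516, -0.2933, 0.2037]
ee_rot: [3.064, -0.694, -0.0]
force: [-0.5, 0.4, -1.9]
width: 0.671
gripper_force: 25.0
```

Emit:
arm_command([
  [[0,0,0.001,0,0,0],[0,0,0,0,0,0],[0,0,0,0,0,0]],
])

```text
clock: 15.62
position: [0.5518, -0.2934, 0.203]
ee_rot: [3.064, -0.694, 0.001]
force: [-1.4, 1.1, 1.9]
width: 0.673
gripper_force: 25.0
```

Seating contact is felt: Fz rose about 4 N at the expected seat height (bin z ≈ -24.5 mm). I hold briefly, ease off slightly and start sliding left.

Emit:
arm_command([
  [[0,0,0,0,0,0],[0,0,0,0,0,0],[0,0,0,0,0,0],[0,0,-0.0003,0,0,0],[0,-0.002,0,0,0,0],[0,-0.003,0,0,0,0],[0,-0.003,0,0,0,0],[0,-0.002,0,0,0,0],[0,0,0,0,0,0]],
])

```text
clock: 16.75
position: [0.5563, -0.2839, 0.2031]
ee_rot: [-3.064, 0.693, -0.0]
force: [0.1, -1.9, 2.2]
width: 0.674
gripper_force: 25.0
```

```bash
python3 - <<'E'
from h import *
rail()
ax=np.array([.9026,-.4305]); ay=np.array([.4305,.9026]); o=np.array([.6285,-.2909])
for n in("top","scene"):
    W=np.load(n+"0.npy"); P=W.reshape(-1,3); L=np.c_[(P[:,:2]-o)@ax,(P[:,:2]-o)@ay,P[:,2]]
    for lo,hi in((-.03,-.014),(-.014,-.009)):
        C=L[(L[:,0]>lo)&(L[:,0]<hi)&(L[:,2]>.19)&(L[:,1]>.04)&(L[:,1]<.15)]
        print(n,lo,len(C),"y pct",np.percentile(C[:,1],[0,5,25,50,75,95,100]).round(4),"z",C[:,2].min().round(3),C[:,2].max().round(3))
im,W=grab("scene","s3"); cv2.imwrite("pics/s3c.png",cv2.resize(im["pixels"][95:215,230:370][...,::-1],None,fx=5,fy=5,interpolation=3))
E
```

```text
t 16.75 rail xyz [-0.0682 -0.0248 -0.0114] F rail [ 0.91 -1.62  2.23] yaw -0.4447 tau [-0.29 -0.06 -0.09]
top -0.03 58 y pct [0.0863 0.0973 0.1046 0.1129 0.1185 0.1225 0.1242] z 0.205 0.233
top -0.014 69 y pct [0.0798 0.082  0.0947 0.108  0.1174 0.1247 0.1439] z 0.201 0.23
scene -0.03 63 y pct [0.0891 0.102  0.1054 0.1132 0.1195 0.1241 0.1264] z 0.199 0.228
scene -0.014 54 y pct [0.048  0.0667 0.1041 0.119  0.1248 0.1354 0.1483] z 0.197 0.226
```

View pics/s3c.png

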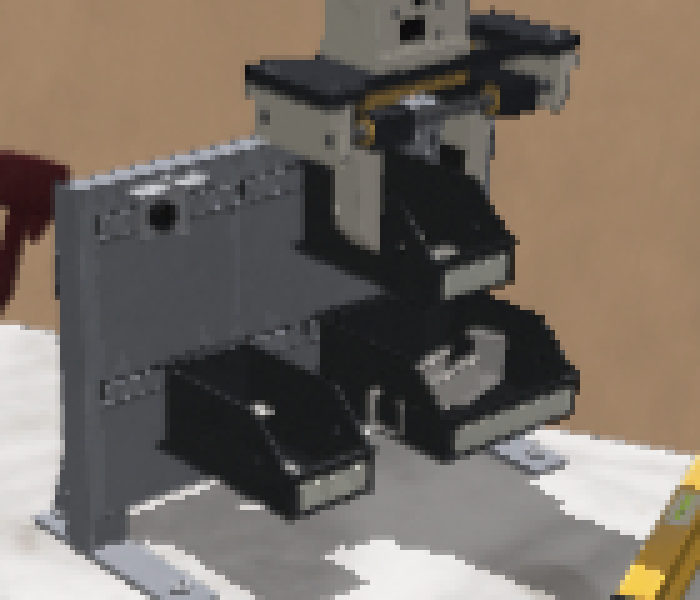

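The bin is seated on the rail right of centre, and the clip's tongue is at about crop (190,180). I slide on in chunks while watching the force.

Emit:
arm_command([
  [[0,-0.002,0,0,0,0],[0,-0.004,0,0,0,0],[0,-0.005,0,0,0,0],[0,-0.005,0,0,0,0],[0,-0.004,0,0,0,0]],
])

```text
clock: 17.42
position: [0.5648, -0.2658, 0.203]
ee_rot: [-3.064, 0.693, 0.0]
force: [-0.6, -3.7, 3.3]
width: 0.675
gripper_force: 25.0
```

Emit:
arm_command([
  [[0,-0.005,0,0,0,0],[0,-0.005,0,0,0,0],[0,-0.005,0,0,0,0],[0,-0.005,0,0,0,0]],
])

```text
clock: 17.92
position: [0.5734, -0.2479, 0.2031]
ee_rot: [3.064, -0.694, 0.0]
force: [-1.1, -3.1, 2.7]
width: 0.676
gripper_force: 25.0
```

```bash
python3 -c "
from h import *
rail()"
```

```text
t 17.925 rail xyz [-0.0683  0.0151 -0.0114] F rail [ 0.37 -3.27  2.72] yaw -0.4452 tau [-0.6   0.05 -0.16]
```

Emit:
arm_command([
  [[0,-0.005,-0.0002,0,0,0],[0,-0.005,0,0,0,0],[0,-0.005,0,0,0,0],[0,-0.005,0,0,0,0]],
])

```text
clock: 18.42
position: [0.5819, -0.2297, 0.2031]
ee_rot: [-3.064, 0.693, 0.0]
force: [-1.1, -3.1, 0.9]
width: 0.67
gripper_force: 25.0
```

Emit:
arm_command([
  [[0,-0.005,0,0,0,0],[0,-0.004,0,0,0,0],[0,-0.004,0,0,0,0],[0,-0.003,0,0,0,0],[0,-0.002,0,0,0,0],[0,0,0,0,0,0]],
])

```text
clock: 19.18
position: [0.5897, -0.2134, 0.2032]
ee_rot: [-3.064, 0.693, -0.0]
force: [0.0, 0.1, 0.1]
width: 0.673
gripper_force: 25.0
```

```bash
python3 -c "
from h import *
rail()"
```

```text
t 19.175 rail xyz [-0.0684  0.0533 -0.0113] F rail [-0.06  0.13  0.13] yaw -0.4447 tau [ 0.04 -0.03  0.  ]
```

Emit:
arm_command([
  [[0,-0.002,0,0,0,0],[0,-0.002,0,0,0,0],[0,-0.002,0,0,0,0],[0,-0.001,0,0,0,0],[0,0,0,0,0,0]],
])

```text
clock: 19.8
position: [0.5927, -0.2073, 0.2032]
ee_rot: [-3.064, 0.693, 0.0]
force: [-0.4, 0.1, -0.8]
width: 0.675
gripper_force: 25.0
```

Emit:
arm_command([
  [[0,-0.001,0,0,0,0],[0,-0.001,0,0,0,0],[0,-0.001,0,0,0,0],[0,0,0,0,0,0]],
])

```text
clock: 20.3
position: [0.5939, -0.2046, 0.2032]
ee_rot: [-3.064, 0.693, 0.0]
force: [-0.6, 0.5, -1.2]
width: 0.669
gripper_force: 25.0
```

Emit:
arm_command([
  [[0,-0.001,0,0,0,0],[0,-0.001,0,0,0,0],[0,0,0,0,0,0]],
])

```text
clock: 20.68
position: [0.5948, -0.2028, 0.2032]
ee_rot: [-3.064, 0.693, -0.0]
force: [0.8, -0.6, -1.2]
width: 0.675
gripper_force: 25.0
```

Emit:
arm_command([
  [[0,-0.001,0,0,0,0],[0,0,0,0,0,0]],
])

```text
clock: 20.92
position: [0.5952, -0.202, 0.2032]
ee_rot: [-3.064, 0.693, 0.0]
force: [0.4, 0.8, -1.7]
width: 0.675
gripper_force: 25.0
```

Emit:
arm_command([
  [[0,-0.001,0,0,0,0],[0,0,0,0,0,0]],
])

```text
clock: 21.18
position: [0.5956, -0.2011, 0.2032]
ee_rot: [-3.064, 0.693, 0.0]
force: [0.3, -0.1, -0.9]
width: 0.672
gripper_force: 25.0
```

Emit:
arm_command([
  [[0,-0.001,0,0,0,0],[0,0,0,0,0,0]],
])

```text
clock: 21.42
position: [0.5961, -0.2002, 0.2032]
ee_rot: [-3.064, 0.693, 0.0]
force: [0.4, 0.2, -2.0]
width: 0.671
gripper_force: 25.0
```

Emit:
arm_command([
  [[0,-0.001,0,0,0,0],[0,0,0,0,0,0]],
])

```text
clock: 21.68
position: [0.5965, -0.1993, 0.2032]
ee_rot: [-3.064, 0.693, 0.0]
force: [0.5, -0.0, -1.4]
width: 0.672
gripper_force: 25.0
```

Emit:
arm_command([
  [[0,-0.001,0,0,0,0],[0,0,0,0,0,0]],
])

```text
clock: 21.92
position: [0.5969, -0.1984, 0.2032]
ee_rot: [-3.064, 0.693, 0.0]
force: [0.2, 0.1, -0.9]
width: 0.673
gripper_force: 25.0
```

Emit:
arm_command([
  [[0,-0.001,0,0,0,0],[0,0,0,0,0,0]],
])

```text
clock: 22.18
position: [0.5973, -0.1975, 0.2032]
ee_rot: [-3.064, 0.693, 0.0]
force: [-0.6, 1.3, -1.9]
width: 0.676
gripper_force: 25.0
```

Emit:
arm_command([
  [[0,-0.001,0,0,0,0],[0,0,0,0,0,0]],
])

```text
clock: 22.42
position: [0.5977, -0.1969, 0.2032]
ee_rot: [3.064, -0.694, -0.0]
force: [0.2, 0.6, -3.3]
width: 0.673
gripper_force: 25.0
```

Emit:
arm_command([
  [[0,-0.001,0,0,0,0],[0,0,0,0,0,0]],
])

```text
clock: 22.68
position: [0.5977, -0.1967, 0.2032]
ee_rot: [3.063, -0.695, -0.001]
force: [-3.3, -3.6, -0.9]
width: 0.671
gripper_force: 25.0
```

The stop plate is felt: about 4.7 N along -y at y ≈ 72 mm, as estimated. I settle, release and check.

Emit:
arm_command([
  [[0,0,0.0004,0,0,0],[0,0,0,0,0,0],[0,0,0,0,0,0]],
])

```text
clock: 23.05
position: [0.5978, -0.1967, 0.2031]
ee_rot: [3.063, -0.695, -0.0]
force: [-4.0, -4.0, 1.9]
width: 0.677
gripper_force: 25.0
```

Emit:
arm_command([
  [[0,0,0,0,0,0],[0,0,0,0,0,0],[0,0,0,0,0,0],[0,0,0,0,0,0],[0,0,0,0,0,0],[0,0,0,0,0,0]],
], jaw=0.085)

```text
clock: 23.8
position: [0.5982, -0.1958, 0.2028]
ee_rot: [3.064, -0.694, 0.0]
force: [-0.1, -0.3, -0.8]
width: 0.929
gripper_force: 0.0
```

```bash
python3 - <<'E'
from h import *
rail(); print(arm.observe()["width"])
im,W=grab("scene","s4"); cv2.imwrite("pics/s4c.png",cv2.resize(im["pixels"][95:215,230:370][...,::-1],None,fx=5,fy=5,interpolation=3))
E
```

```text
t 23.8 rail xyz [-0.0683  0.0728 -0.0117] F rail [ 0.09 -0.34 -0.78] yaw -0.4453 tau [0.13 0.02 0.  ]
0.9288564330026722
```

View pics/s4c.png

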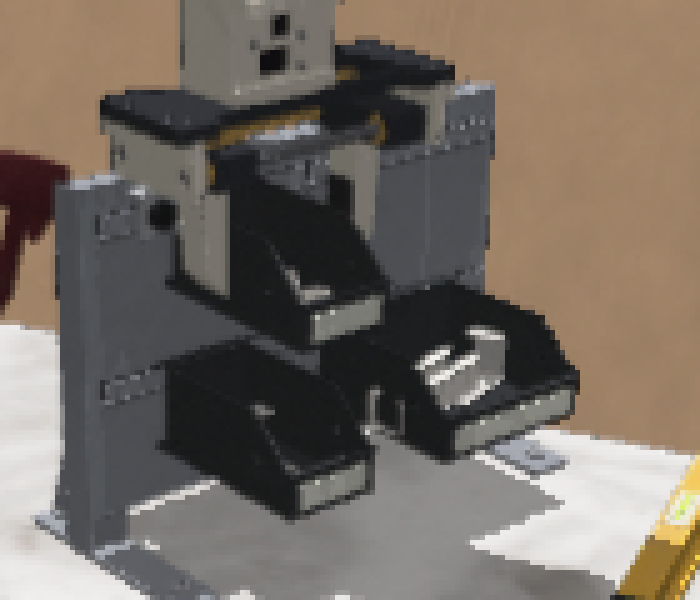

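The bin hangs against the clip at crop (165,215) and the fingers are clear on both sides. I retreat upward.

Emit:
arm_command([
  [[0,0,-0.01,0,0,0],[0,0,-0.02,0,0,0],[0,0,-0.03,0,0,0],[0,0,-0.03,0,0,0],[0,0,-0.03,0,0,0],[-0.03,0,-0.02,0,0,0],[-0.04,0,0,0,0,0],[-0.04,0,0,0,0,0],[-0.02,0,0,0,0,0],[0,0,0,0,0,0]],
])

```text
clock: 25.1
position: [0.4802, -0.1394, 0.3441]
ee_rot: [3.064, -0.693, 0.003]
force: [0.3, -0.7, 0.1]
width: 0.924
gripper_force: 0.0
```

```bash
python3 - <<'E'
from h import *
rail()
A=grab("scene","s5")[0]["pixels"][95:215,230:370][...,::-1]; B=grab("top","t5")[0]["pixels"][95:215,310:450][...,::-1]
cv2.imwrite("pics/f.png",cv2.resize(np.hstack([A,B]),None,fx=2.8,fy=2.8,interpolation=3))
E
```

```text
t 25.1 rail xyz [-0.1991  0.0729  0.1296] F rail [ 0.56 -0.51  0.07] yaw -0.4447 tau [ 0.07 -0.02 -0.05]
```

View pics/f.png

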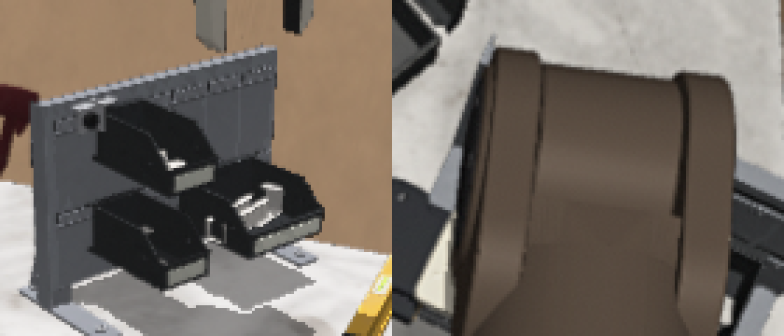

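The bin hangs upright and square beside the clip at (92,120), a cap is visible inside, and the gripper is clear of everything. I hand in.

```bash
python3 -c "
from cell import arm
print(arm.sign_off())"
```

```text
the job is handed in; nothing more can be done
None
```

The bin hangs seated on the upper rail, slid left until it touched the clip's stop plate and then released. I handed the job in at about 25 s of the 56 s allowed, with no verdict returned. Contact forces stayed under about 6 N, but I saw only one of the three end caps in the last picture and did not measure the final gap or whether the clip moved.

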